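Unpin the spice grinder, fit its bayonet lid and hold it on pulse

TASK

Get the spice grinder ready and pulsing: draw the blade-lock pin up out of the bowl, slide it sideways into the open notch of the clip on the grinder's side so that it hangs upright by its flange behind the lips, and let go of it. Then drop the lid's two lugs through the gaps in the collar until the lid is fully home, and turn it clockwise against the spring to half way, the double-bar mark, without going on to the lock click. The spring turns it back if let go, so finish while still gripping the lid and holding it there; leave the small steel bowl, salt shaker and spice jar where they stand.

Things in the scene. Friction and masses are not known exactly. Their poses are not given: they have to be found in the camera images.
- grinder: White round spice grinder fixed on the worktop, 150 mm across, 132 mm high, with a steel bowl, blade and bayonet collar on top. Origin on its axis at worktop height, z up; its x axis points to one of the two gaps in the collar's flange (the other is at -x), the pin clip stands out on its -y side
- collar (a point): centre of the collar's flat upper face, 132 mm up, on the axis; axes as the grinder's. The collar is 137 mm across, its bore 95 mm; flange 6 mm thick with two gaps 21 mm wide, a track below it. A stop bars anticlockwise turning. Marks outside: one bar at the gaps, two at half way, three at the lock
- notch (a point): the pin's place in the clip, on top of its arms: 100 mm from the grinder's axis along the grinder's -y, 95 mm up; axes as the grinder's. Slot 13 mm wide (2 mm play round a 9 mm shaft), closed toward the grinder, open outward (-y). The two arms are 12 mm wide, 10 mm thick, end 20 mm out from here; on their ends 3.5 mm high lips begin 14.5 mm out
- lock_pin: Loose steel pin, 107 mm long, 60 g, upright in a bore of the blade hub, its lower 20 mm in the bore. Origin at its lower end, z toward the head. Across, from the lower end: spigot 8 mm up to 20 mm, shoulder 18 to 24, shaft 9 to 75, flange 26 to 79, round grip 18 to 107. The shoulder is too wide to pass down the notch. Gripped about 99 mm up, the fingertips clear the flange
- pin_flange (a point): centre of the underside of the pin's flange, 75 mm from the pin's lower end; comes to rest on the clip's arms
- lid: Loose white lid, 130 mm across, 70 to 140 g, right way up on the worktop left or right of the grinder. Origin at the centre of its underside, z up. Plug 92 mm across to 14 mm up, plate to 20 mm, bar grip along x 80 mm long, 18 wide, from 20 to 48 mm up. Under the bar's ends (+x, -x) two lugs at the plug's foot, 16 mm wide, 6 high, out to 57.5 mm from the axis. The same half a turn round
- lid_seat (a point): centre of the underside of the lid's plate, 14 mm above the lid's origin; fully home it rests on the collar's upper face. Goes in with the bar along the grinder's x; then, clockwise from above: free for 14 degrees, then against a spring (0.1 N m, 0.23 at half way), sprung catches resist from 49 degrees (about 0.9 N m more), click at 54, hard stop 65. Half way is 32.5 degrees
- pulse_ring (a joint): clockwise turn of the sprung ring in the collar's track that the lid's lugs push, rad; 0 at rest, equals the lid's clockwise turn less 0.245 (14 degrees): 0.32 with the lid half way, 0.70 at the lock click, 0.89 at the hard stop
- katori: small round steel bowl, 108 mm across, 39 mm high, on the side of the grinder where the lid is not; bystander; origin at the centre of its underside
- salt_shaker: clear salt shaker with domed grey top, 44 mm across, 90 mm high, behind the grinder; bystander; origin at the centre of its underside
- spice_jar: cylindrical spice jar with a flat screw cap, 44 mm across, 106 mm high, behind the grinder; bystander; origin at the centre of its underside

How it is judged:
On the way, in this order (a step that is already met when the one before it is completed fails the run):
1. the pin is parked: upright in the notch, its flange down on the clip's arms, let go (horizontal distance between pin_flange and notch below 0.005 m and z of pin_flange in the frame of notch between -0.002 and 0.002 m and angle between lock_pin's own z axis and vertical below 0.1 rad and contact force between the fingers and lock_pin below 0.1 N), for 0.2 s.
2. the lid is fully home in the collar, not yet turned against the spring (z of lid in the frame of collar below -0.0115 m and horizontal distance between lid and collar below 0.004 m and angle between lid's own z axis and vertical below 0.06 rad and value of joint pulse_ring below 0.1 rad), for 0.1 s.
3. the lid is turned clockwise to half way (value of joint pulse_ring between 0.16 and 0.48 rad and angle between the x axis of lid and the x axis of grinder, either way round between 0.4 and 0.74 rad and contact force between the fingers and lid above 1 N), for 0.3 s.
At the end, for the whole second after the job is handed in: Pin upright (6 deg) and untouched in the notch, within 5 mm, flange down on the arms within 2 mm; lid fully home (2.5 mm high, 4 mm off axis, 3 deg level), turned clockwise 32.5 +- 9.5 deg, ring between 0.16 and 0.48 rad, still, held by the fingers (over 1 N) (all of step 1 and all of step 3 and z of lid in the frame of collar below -0.0115 m and horizontal distance between lid and collar below 0.004 m and angle between lid's own z axis and vertical below 0.06 rad and angular speed of lid below 0.15 rad/s); the arm keeps its last pose, push and grip.
It fails at once if the lid is turned on into the lock (click) (value of joint pulse_ring above 0.68 rad).
It fails at once if the steel bowl is shifted by more than 30 mm (distance of katori from where it was at the start of the episode above 0.03 m).
It fails at once if the salt shaker is shifted by more than 30 mm (distance of salt_shaker from where it was at the start of the episode above 0.03 m).
It fails at once if the spice jar is shifted by more than 30 mm (distance of spice_jar from where it was at the start of the episode above 0.03 m).
It also fails if it takes over 51 s, if anything falls off the work surface, if the arm or the gripper's body presses on something with over 40 N, if the wrist force passes 120 N, or if a joint passes its speed limit or range.

ROBOT

A 6-joint arm with a two-finger parallel gripper is mounted at the origin on a cart in front of the work surface, level with it; the furniture and walls round the work are solid. World frame = base frame: x ahead of the robot, y to its left, z up, the work surface at z = 0. Lengths are in m, angles in rad, forces in N, time in s.
With the tool pointing down it reaches from about 0.425 to 1.125 m from the base axis. Payload 14.9 kg.
Tool frame: the origin (TCP) lies at the very end of the fingers, on their centre line; the grasp point (between the pads) lies 19 mm behind it (ctrl.tcp_to_grasp is the distance from the TCP to the grasp point, in m); z points along the fingers, x is the direction in which the jaws open and shut, and the axes are right-handed (so a half turn about z gives the same grasp; the last joint's range is limited). The gripper opens to 91 mm and grips with 3 to 60 N. Pads are 32 mm wide; open, the fingers measure 118 mm over their backs; the gripper's body (76 mm by 178 mm) begins 60 mm behind the grasp point.
Start: joints at [1.071, 0.379, 1.734, -0, 1.028, -0.033], TCP at [0.315, 0.625, 0.214] pointing down, gripper open.
Joint ranges: [-2.77, 2.77], [-0.74, 2.19], [0, 2.66], [-1.06, 4.2], [0.31, 2.87], [-3.08, 3.08]. Speed limits (rad/s): [1.89, 1.89, 2.39, 3.14, 3.14, 3.14].

INTERFACE

Orientations are given as a unit quaternion [x, y, z, w].
In Python, from plant import ctrl, viewer gives the robot as it stands.
- The arm moves only by the tool arm_command, never from a script. Its argument "targets" is text: rows parted by semicolons, each of 7 numbers parted by spaces: the shift along the tool's x, y, z in cm, then the turn, a rotation vector about the tool's x, y, z in rad, then the opening, from -1 (shut) to 1 (fully open). In form: tx ty tz ax ay az grip; .... A call has exactly 8 rows; each row shifts and turns the commanded pose from where the row before left it, along the tool's axes as they then stand; what a row does not reach is not made up. A row lasts 1/8 s, in which the tool goes at most 62.5 mm and 10.7 degrees, less where a joint would pass 70% of its speed; a pose out of reach is approached as far as the arm can. A call is refused whole if a number of a shift passes 6.25 or a number of a turn 0.188, either way. A call with a gripper value outside its range is refused whole. The fingers move at their own pace and stop on an object; "grip_force" is the grip in N (left out, the last holds). Time passes only in rows, so rows that do not move let the fingers close, or fill a call up. It gives the time, the measured TCP pose, the force and the opening at its end, in the units of the state.
- ctrl.sense(): the state, without advancing time (a new reading comes with each control period).
- viewer.capture(name): name is "side" or "top" or "wrist"; returns the picture (420x560x3 uint8, red, green, blue); there is no depth.
- viewer.camera_params(name): a dict with "fx", "fy", "cx", "cy" (pixels), "R" (3x3) and "t" (3): a world point X has camera coordinates R X + t. Camera axes: x right, y down, z forward; pixel columns grow to the right and rows downward; lengths in m; the calibration is good to about 2 mm. A picture is of the moment at which its call begins: read the wrist's pose just before it. camera_params takes no time and is no camera call; for the wrist camera it gives the pose at the moment of the call.
- ctrl.job_done(): hands the job in, once; it reports no verdict.
The state is a dict: "t": time; "joint_positions": joint angles; "joint_vel": joint speeds; "tau": joint torques, N m; "tool_pos": TCP position; "eef_rot": TCP orientation; "contact_force": force on the tool from outside, world axes, zero at the start; "ft_torque": the same for the moment, N m; "gripper_width": opening from 0.0 (shut) to 1.0 (fully open).
Only numpy, scipy, OpenCV 4.12 (cv2) and the standard library are available. Lean on these libraries where they do the work, as an engineer would, in place of code of your own. Each camera call takes 0.05 s, during which the arm holds its last target.

## Working session

There is one attempt and no reset: what is moved stays moved. The work goes in short steps, Python scripts to look and compute and a tool call to move; the robot and the scene stay as the last step left them, time stands still between calls to the robot, and variables do not carry over. Pictures are saved under pics/ and viewed, and the job is handed in when it is done.

Besides the shell and the picture viewer there is one more tool, called after ">>>" as name(argument=value, ...), one argument or row to a line, values as JSON. arm_command: Moves the arm, as the interface text tells. Its arguments: {"type":"object","properties":{"targets":{"type":"string"},"grip_force":{"type":"number"}},"required":["targets"]}

```bash
ls; mkdir -p pics; python3 - <<'E'
from plant import ctrl, viewer
import cv2
s=ctrl.sense(); print({k:s[k] for k in s})
print(ctrl.tcp_to_grasp)
for n in("side","top","wrist"):
    p=viewer.camera_params(n); print(n,p)
    cv2.imwrite(f"pics/{n}0.png",viewer.capture(n)[:,:,::-1])
E
```

```text
pics
{'t': 0.0, 'joint_positions': array([ 1.07070941e+00,  3.79390977e-01,  1.73478745e+00, -1.45063742e-05,
        1.02850398e+00, -3.32933331e-02]), 'joint_vel': array([ 0.00037085,  0.00023091, -0.00117309, -0.00031012, -0.00207366,
       -0.0005445 ]), 'tau': array([ 4.34660997e-04, -7.63729548e+01, -4.34372771e+01,  6.51506335e-02,
        4.24022076e-02, -7.71140822e-05]), 'tool_pos': array([0.31482896, 0.62475665, 0.21329725]), 'eef_rot': array([ 8.51474632e-01,  5.24395512e-01, -4.70128394e-04,  2.75522843e-04]), 'contact_force': array([-0.20549394,  0.78306373,  0.20410919]), 'ft_torque': array([0.02083927, 0.02949457, 0.01354552]), 'gripper_width': 1.0000187889772483}
0.0188
side {'fx': 484.98843287361734, 'fy': 484.98843287361734, 'cx': 271.25293316272985, 'cy': 211.01733135772534, 'R': array([[ 0.99899608, -0.04421348, -0.00721129],
       [-0.02542445, -0.42703726, -0.90387653],
       [ 0.03688404,  0.90315245, -0.42773265]]), 't': array([-0.56381456,  0.12634401,  1.27498376])}
top {'fx': 416.173720116584, 'fy': 416.173720116584, 'cx': 283.59419205290135, 'cy': 205.6283766659825, 'R': array([[-0.02942223, -0.99902737, -0.03284286],
       [-0.99512297,  0.0323705 , -0.09317949],
       [ 0.094152  ,  0.02994113, -0.9951075 ]]), 't': array([0.04027592, 0.60305433, 1.16487092])}
wrist {'fx': 355.92626297225934, 'fy': 355.92626297225934, 'cx': 281.3686682601491, 'cy': 211.03513807149764, 'R': array([[ 0.4516612 ,  0.89218798, -0.00166351],
       [ 0.86370184, -0.43677146,  0.25149519],
       [ 0.22365441, -0.11502739, -0.96785712]]), 't': array([-0.69908724, -0.02805922,  0.3913113 ])}
```

View pics/top0.png

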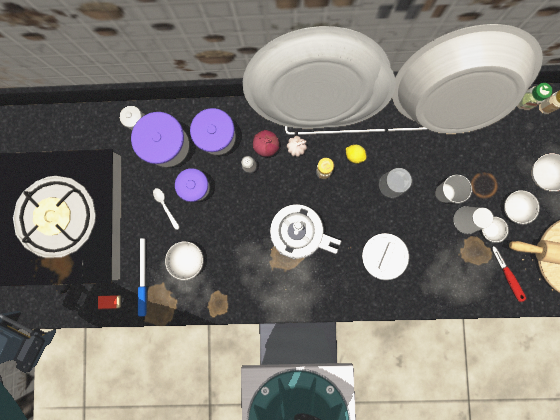

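View pics/side0.png

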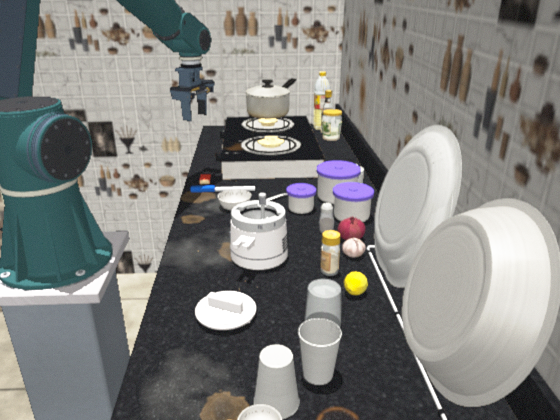

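View pics/wrist0.png

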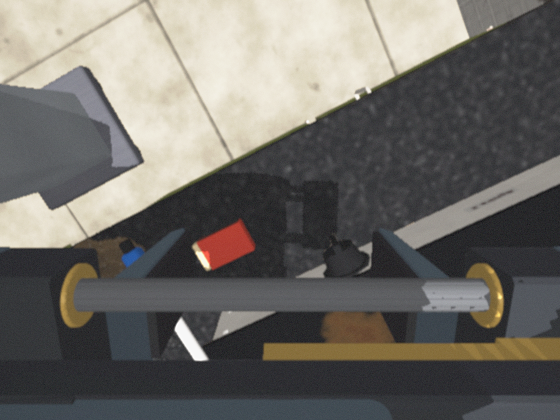

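The top view shows the grinder at about (297,231) with its clip pointing right at (328,243). The lid is at (386,256), the katori at (184,260), the shaker at (248,163) and the jar at (325,168). I'll zoom in on the grinder and lid.

```bash
python3 - <<'E'
import cv2,numpy as np
a=cv2.imread("pics/top0.png")[195:290,255:420]
cv2.imwrite("pics/top0z.png",cv2.resize(a,None,fx=4.8,fy=4.8,interpolation=cv2.INTER_CUBIC))
a=cv2.imread("pics/side0.png")[180:335,180:350]
cv2.imwrite("pics/side0z.png",cv2.resize(a,None,fx=3.8,fy=3.8,interpolation=cv2.INTER_CUBIC))
E
```

```text
(no output)
```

View pics/top0z.png

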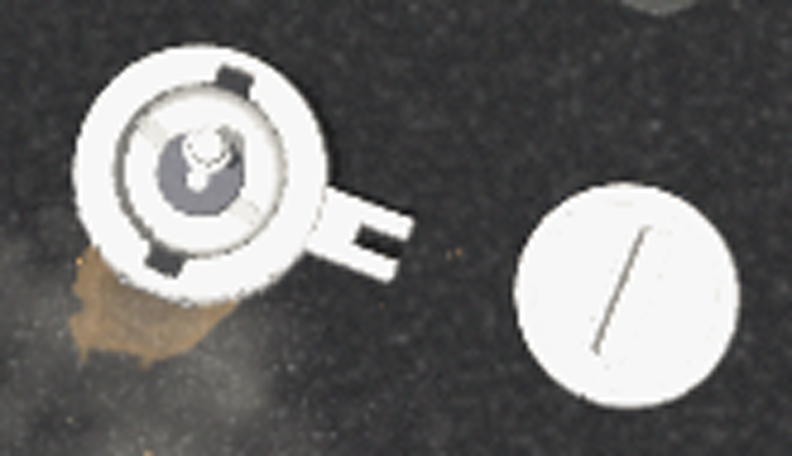

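View pics/side0z.png

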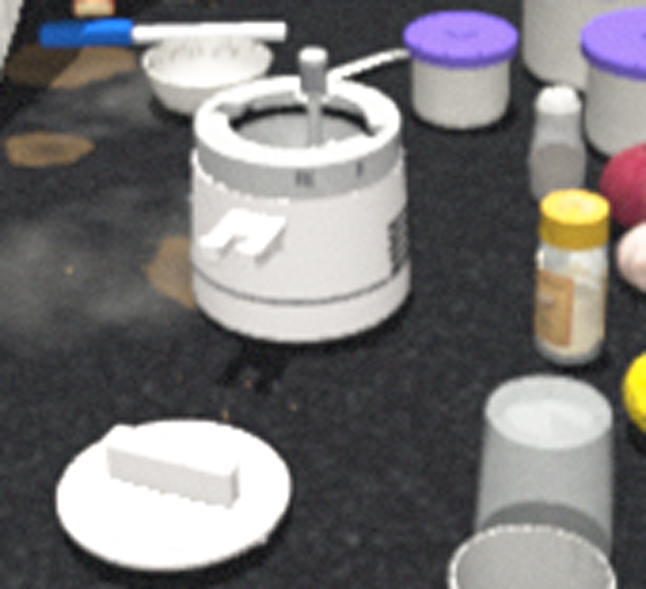

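```bash
cat > h.py <<'E'
import numpy as np,cv2
from scipy.spatial.transform import Rotation as Rn
def onplane(p,uv,z):
    uv=np.atleast_2d(np.asarray(uv,float))
    d=np.c_[(uv[:,0]-p['cx'])/p['fx'],(uv[:,1]-p['cy'])/p['fy'],np.ones(len(uv))]
    R=np.array(p['R']);t=np.array(p['t']);C=-R.T@t
    w=d@R
    s=(z-C[2])/w[:,2]
    return C+w*s[:,None]
def proj(p,X):
    X=np.atleast_2d(X);c=X@np.array(p['R']).T+np.array(p['t'])
    return np.c_[c[:,0]/c[:,2]*p['fx']+p['cx'],c[:,1]/c[:,2]*p['fy']+p['cy']]
def tri(ps,uvs):
    A=[];b=[]
    for p,uv in zip(ps,uvs):
        R=np.array(p['R']);t=np.array(p['t'])
        d=R.T@np.array([(uv[0]-p['cx'])/p['fx'],(uv[1]-p['cy'])/p['fy'],1]);d/=np.linalg.norm(d)
        P=np.eye(3)-np.outer(d,d);A.append(P);b.append(P@(-R.T@t))
    return np.linalg.solve(sum(A),sum(b)),
def circfit(P):
    A=np.c_[2*P[:,:2],np.ones(len(P))];b=(P[:,:2]**2).sum(1)
    x=np.linalg.lstsq(A,b,rcond=None)[0]
    return x[:2],np.sqrt(x[2]+x[:2]@x[:2])
E
python3 - <<'E'
from plant import viewer
from h import *
pt=viewer.camera_params("top");ps=viewer.camera_params("side")
im=cv2.imread("pics/top0.png");g=cv2.cvtColor(im,cv2.COLOR_BGR2GRAY)
hsv=cv2.cvtColor(im,cv2.COLOR_BGR2HSV)
m=((g>150)&(hsv[...,1]<50)).astype(np.uint8)
n,l,st,c=cv2.connectedComponentsWithStats(m)
for i in range(1,n):
    if st[i,4]>150 and 150<c[i][1]<290 and c[i][0]<430: print(i,st[i],c[i])
z=lambda u,v:(u/4.8+255-.4,v/4.8+195-.4)
for i,zz,name in ((l[256,370],0.020,'lid'),(l[231,280],.132,'gr')):
    mm=(l==i).astype(np.uint8)
    cn=max(cv2.findContours(mm,cv2.RETR_EXTERNAL,cv2.CHAIN_APPROX_NONE)[0],key=len)[:,0,:]
    P=onplane(pt,cn,zz)
    for k in range(6):
        cc,r=circfit(P); e=np.hypot(*(P[:,:2]-cc).T)-r; P=P[abs(e)<max(.002,np.std(e)*1.5)]
    print(name,cc,r,len(P),np.std(e))
ga=onplane(pt,[z(236,80),z(166,262)],.132);print("gaps",ga,ga.mean(0),np.degrees(np.arctan2(*(ga[0]-ga[1])[1::-1])))
cl=onplane(pt,[z(367,238),z(404,245),z(412,220),z(390,280)],.095);print("clip",cl)
b=onplane(pt,[z(645,230),z(597,352)],.04);print("bar",b,np.degrees(np.arctan2(*(b[0]-b[1])[1::-1])))
print("pin top",tri([pt,ps],[z(209,147),(313/3.8+180,52/3.8+180)]))
print("katori",onplane(pt,[(184,260)],.039))
print(onplane(pt,[(248,163),(325,168)],.09))
E
```

```text
20 [387 168  25  24 469] [398.65245203 179.68869936]
25 [  13  176   82   82 1225] [ 52.72653061 217.32897959]
26 [  23  184   64   66 2678] [ 54.55489171 216.50373413]
28 [153 188  26  41 236] [164.18220339 205.6059322 ]
31 [ 270  204   71   55 2159] [299.89485873 232.16442798]
36 [ 362  233   47   47 1697] [385.12846199 256.12315852]
37 [140 238   5  48 238] [141.98739496 261.69747899]
38 [ 165  241   38   39 1116] [183.92831541 260.02777778]
lid [ 0.45209601 -0.26157365] 0.06439008268523008 129 0.0007825984742753646
gr [0.89023806 0.05217649] 0.7634083696808973 1007 0.03849070340211369
gaps [[ 0.57775379 -0.03377453  0.132     ]
 [ 0.48041451  0.00732257  0.132     ]] [ 0.52908415 -0.01322598  0.132     ] -22.889698532194746
clip [[ 0.49007211 -0.10434128  0.095     ]
 [ 0.48558866 -0.12471379  0.095     ]
 [ 0.49931808 -0.12973319  0.095     ]
 [ 0.46645939 -0.1161532   0.095     ]]
bar [[ 0.48987565 -0.27022611  0.04      ]
 [ 0.42035659 -0.23891757  0.04      ]] -24.24485456514131
pin top (array([ 0.54120166, -0.01774366,  0.18033737]),)
katori [[0.4576671  0.30782328 0.039     ]]
[[ 0.7193078   0.11432105  0.09      ]
 [ 0.69785019 -0.09654004  0.09      ]]
```

```bash
cat >> h.py <<'E'
def yawof(q):
    x=Rn.from_quat(q).as_matrix()[:,0]; return np.degrees(np.arctan2(x[1],x[0]))
def plan(s,xyz,yaw,n):
    """rows from the present pose to xyz, yaw(deg), n even rows (printed as numbers to use)"""
    R=Rn.from_quat(s['eef_rot']);p=np.array(s['tool_pos']);y0=yawof(s['eef_rot'])
    dy=(yaw-y0+180)%360-180; az=-np.radians(dy)/n
    d=(np.array(xyz)-p)/n
    for i in range(n):
        a=np.radians(y0+dy*i/n); M=np.array([[np.cos(a),np.sin(a),0],[np.sin(a),-np.cos(a),0],[0,0,-1]])
        t=M.T@d*100
        print(f"{t[0]:.2f} {t[1]:.2f} {t[2]:.2f} 0 0 {az:.4f} |",end=' ')
    print("dyaw",dy,"dist",np.linalg.norm(d)*n)
def show(s): print(f"t {s['t']:.2f}",np.round(s['tool_pos'],4),"yaw %.2f"%yawof(s['eef_rot']),"F",np.round(s['contact_force'],1),"M",np.round(s['ft_torque'],2),"w %.3f"%s['gripper_width'],"tilt",np.round(Rn.from_quat(s['eef_rot']).as_matrix()[:2,2],4),"q",np.round(s['joint_positions'],2))
E
python3 - <<'E'
from plant import ctrl,viewer
from h import *
s=ctrl.sense();show(s)
p=viewer.camera_params("wrist");R=np.array(p['R']);C=-R.T@np.array(p['t'])
T=Rn.from_quat(s['eef_rot']).as_matrix()
print("cam in tool",T.T@(C-s['tool_pos']),"\naxes",T.T@R.T)
pt=viewer.camera_params("top")
for z in (.09,.132,.153,.18): print(z,(proj(pt,[.529,-.013,z])-[[254.6,194.6]])*4.8)
plan(s,[.529-.0,-.013,.30],-23,14)
E
```

```text
t 0.15 [0.3149 0.6249 0.2135] yaw 63.26 F [ 0.1 -0.3  0.3] M [ 0.01 -0.04 -0.1 ] w 1.001 tilt [-0.0004 -0.0007] q [ 1.07  0.38  1.73  0.    1.03 -0.03]
cam in tool [ 4.19641258e-05 -6.99490899e-02 -1.71256032e-01] 
axes [[ 9.99998006e-01 -1.63138033e-03 -1.15190461e-03]
 [ 1.86866556e-03  9.67849283e-01  2.51523903e-01]
 [ 7.04538904e-04 -2.51525554e-01  9.67850401e-01]]
0.09 [[200.87938606 173.40450969]]
0.132 [[200.71639264 170.8347287 ]]
0.153 [[200.63008519 169.47399142]]
0.18 [[200.51399821 167.64374506]]
-3.38 3.42 -0.62 0 0 0.1075 | -2.99 3.76 -0.62 0 0 0.1075 | -2.57 4.06 -0.62 0 0 0.1075 | -2.12 4.31 -0.62 0 0 0.1075 | -1.65 4.51 -0.62 0 0 0.1075 | -1.15 4.67 -0.62 0 0 0.1075 | -0.65 4.76 -0.62 0 0 0.1075 | -0.13 4.80 -0.62 0 0 0.1075 | 0.38 4.79 -0.62 0 0 0.1075 | 0.90 4.72 -0.62 0 0 0.1075 | 1.40 4.60 -0.62 0 0 0.1075 | 1.88 4.42 -0.62 0 0 0.1075 | 2.35 4.19 -0.62 0 0 0.1075 | 2.78 3.92 -0.62 0 0 0.1075 | dyaw -86.25668782416197 dist 0.6783935397131107
```

```bash
python3 - <<'E'
from plant import ctrl
from h import *
s=ctrl.sense()
plan(s,[.506,-.068,.31],-23,15)
E
```

```text
-3.55 3.22 -0.64 0 0 0.1004 | -3.21 3.56 -0.64 0 0 0.1004 | -2.84 3.86 -0.64 0 0 0.1004 | -2.44 4.13 -0.64 0 0 0.1004 | -2.01 4.35 -0.64 0 0 0.1004 | -1.57 4.53 -0.64 0 0 0.1004 | -1.10 4.66 -0.64 0 0 0.1004 | -0.63 4.75 -0.64 0 0 0.1004 | -0.15 4.79 -0.64 0 0 0.1004 | 0.33 4.78 -0.64 0 0 0.1004 | 0.80 4.72 -0.64 0 0 0.1004 | 1.27 4.62 -0.64 0 0 0.1004 | 1.73 4.47 -0.64 0 0 0.1004 | 2.17 4.27 -0.64 0 0 0.1004 | 2.59 4.03 -0.64 0 0 0.1004 | dyaw -86.25668782416197 dist 0.7252018524462636
```

>>> arm_command(
  targets="-3.55 3.22 -0.64 0 0 0.1 1; -3.2 3.55 -0.64 0 0 0.1 1; -2.85 3.85 -0.64 0 0 0.1 1; -2.45 4.15 -0.64 0 0 0.1 1; -2 4.35 -0.64 0 0 0.1 1; -1.55 4.55 -0.64 0 0 0.1 1; -1.1 4.65 -0.64 0 0 0.1 1; -0.65 4.75 -0.64 0 0 0.1 1",
)

```text
t: 1.15
tool_pos: [0.4177, 0.2541, 0.2653]
eef_rot: [0.989, 0.15, 0.0, 0.0]
contact_force: [0.6, -0.2, 0.0]
gripper_width: 1.0
```

>>> arm_command(
  targets="-0.15 4.8 -0.64 0 0 0.1 1; 0.35 4.8 -0.64 0 0 0.1 1; 0.8 4.7 -0.64 0 0 0.1 1; 1.25 4.6 -0.64 0 0 0.1 1; 1.75 4.45 -0.64 0 0 0.1 1; 2.15 4.25 -0.64 0 0 0.1 1; 2.6 4.05 -0.64 0 0 0.1 1; 0 0 0 0 0 0 1",
)

```text
t: 2.15
tool_pos: [0.5088, -0.0693, 0.3102]
eef_rot: [0.98, -0.199, 0.0, 0.0]
contact_force: [-0.8, -0.4, 0.1]
gripper_width: 0.998
```

```bash
python3 - <<'E'
from plant import ctrl,viewer
from h import *
import pickle
s=ctrl.sense();show(s)
p=viewer.camera_params("wrist");im=viewer.capture("wrist")[:,:,::-1]
t=viewer.capture("top")[:,:,::-1]
cv2.imwrite("pics/wrist1.png",im);cv2.imwrite("pics/top1.png",t)
pickle.dump((s,p),open("w1.pkl","wb"))
E
```

```text
t 2.15 [ 0.5088 -0.0693  0.3102] yaw -22.93 F [-0.8 -0.4  0.1] M [-0.09  0.08  0.04] w 0.998 tilt [ 0.0005 -0.0003] q [-0.18 -0.03  2.04 -0.    1.14  0.22]
```

View pics/wrist1.png

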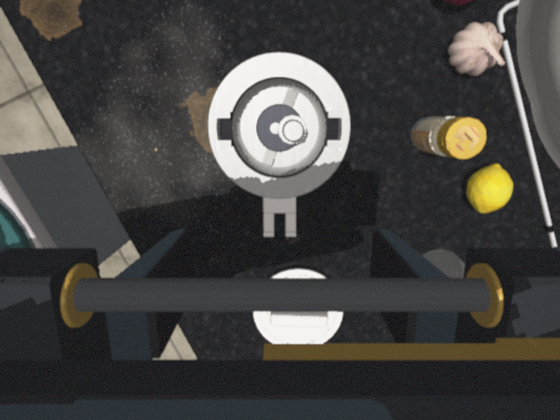

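The view lines up well with the grinder: the gaps are at (224,129) and (334,128), the pin head is near (292,129) and the clip near (280,218).

```bash
python3 - <<'E'
import cv2,numpy as np
a=cv2.imread("pics/wrist1.png")[45:245,200:360]
cv2.imwrite("pics/w1z.png",cv2.resize(a,None,fx=3,fy=3,interpolation=cv2.INTER_CUBIC))
E
```

```text
(no output)
```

View pics/w1z.png

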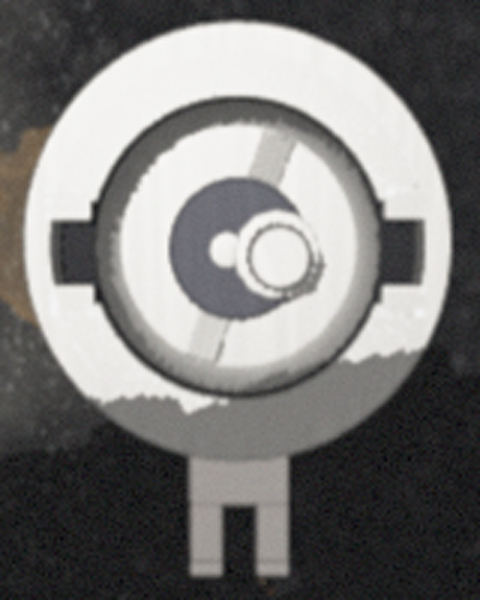

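```bash
python3 - <<'E'
from plant import viewer
from h import *
import pickle
s,p=pickle.load(open("w1.pkl","rb"))
pt=viewer.camera_params("top");ps=viewer.camera_params("side")
im=cv2.imread("pics/wrist1.png");g=cv2.cvtColor(im,cv2.COLOR_BGR2GRAY)
z=lambda u,v:((u+.5)/3-.5+200,(v+.5)/3-.5+45)
# collar outer edge: dark/bright on rays
def edges(c,r0,r1,angs,dark_out=True,thr=110):
    out=[]
    for a in angs:
        rr=np.arange(r0,r1,.25);u=c[0]+rr*np.cos(a);v=c[1]+rr*np.sin(a)
        I=cv2.remap(cv2.GaussianBlur(g,(3,3),.6),u.astype(np.float32)[None],v.astype(np.float32)[None],cv2.INTER_LINEAR)[0].astype(float)
        d=np.diff(I);k=np.argmin(d) if dark_out else np.argmax(d)
        out.append((u[k],v[k]))
    return np.array(out)
angs=np.radians([*range(150,391,5)])
E=edges((279,126),60,80,angs);P=onplane(p,E,.132);
for k in range(4):
    c,r=circfit(P);e=np.hypot(*(P[:,:2]-c).T)-r;P=P[abs(e)<.0015]
print("collar",c,r,e.std(),len(P))
ga=onplane(p,[z(52,253),z(424,252)],.126);print("gaps outer ends",ga,ga.mean(0),np.degrees(np.arctan2(*(ga[1]-ga[0])[1::-1])))
gs=onplane(p,[z(72,221),z(72,285),z(405,221),z(405,285)],.132);print(gs.mean(0), np.degrees(np.arctan2(*(gs[2:].mean(0)-gs[:2].mean(0))[1::-1])))
cl=onplane(p,[z(224,507),z(256,507)],.095);print("slot end",cl,cl.mean(0))
cl=onplane(p,[z(190,560),z(222,560),z(256,560),z(289,560)],.095);print("arm edges",cl)
cl=onplane(p,[z(205,577),z(273,577)],.095);print("arm ends",cl)
sd=(313/3.8+180,52/3.8+180)
print("pin top",tri([p,ps],[z(279,255),sd]), tri([p,pt],[z(279,255),(209/4.8+254.6,147/4.8+194.6)]))
for zz in(.17,.18,.19):
    X=onplane(p,[z(279,255)],zz)[0]; q=lambda Z:(proj(p,[X[0],X[1],Z])-[[200,45]])*3+1
    print(zz,X,"flange bottom->",q(zz-.032),"flangetop",q(zz-.028),"shoulder",q(zz-.083),"side",(proj(ps,X)-180)*3.8,(proj(ps,X-[0,0,.028])-180)*3.8)
print("hub",onplane(p,[z(237,248)],.09),"spot",onplane(p,[z(227,250)],.09))
E
```

```text
collar [ 0.53100438 -0.01224434] 0.06775017146562326 0.00030287562846046566 49
gaps outer ends [[ 0.47540613  0.01068574  0.126     ]
 [ 0.5866232  -0.03625901  0.126     ]] [ 0.53101467 -0.01278663  0.126     ] -22.884616513796484
[ 0.5311791  -0.01292025  0.132     ] -23.03475546102713
slot end [[ 0.48914132 -0.09697279  0.095     ]
 [ 0.50017856 -0.10166627  0.095     ]] [ 0.49465994 -0.09931953  0.095     ]
arm edges [[ 0.46900984 -0.11105852  0.095     ]
 [ 0.48019208 -0.11581379  0.095     ]
 [ 0.49207335 -0.12086632  0.095     ]
 [ 0.5036053  -0.1257703   0.095     ]]
arm ends [[ 0.47153088 -0.11952132  0.095     ]
 [ 0.49539406 -0.12966927  0.095     ]]
pin top (array([ 0.54247318, -0.01655632,  0.17989786]),) (array([ 0.54247024, -0.01830158,  0.12714708]),)
0.17 [ 0.54222619 -0.01694978  0.17      ] flange bottom-> [[275.84713637 251.79618101]] flangetop [[276.20897582 252.16386837]] shoulder [[271.87286682 247.75768086]] side [[312.23820432  66.15967825]] [[312.8826898  104.93263574]]
0.18 [ 0.54205946 -0.01654623  0.18      ] flange bottom-> [[275.75252119 251.7000367 ]] flangetop [[276.12420975 252.07773235]] shoulder [[271.68718007 247.56899311]] side [[311.73276893  51.88712834]] [[312.3843153   90.92583251]]
0.19 [ 0.54189272 -0.01614268  0.19      ] flange bottom-> [[275.65205167 251.59794343]] flangetop [[276.03413356 251.98620038]] shoulder [[271.49155892 247.3702104 ]] side [[311.22402978  37.52128643]] [[311.8827154   76.82837971]]
hub [[ 0.53069708 -0.01206045  0.09      ]] spot [[ 0.52713679 -0.01130248  0.09      ]]
```

>>> arm_command(
  targets="0.5 -3.1 0 0 0 0 0.2; 0.5 -3.05 0 0 0 0 0.2; 0 0 4 0 0 0 0.2; 0 0 4 0 0 0 0.2; 0 0 4 0 0 0 0.2; 0 0 2.5 0 0 0 0.2; 0 0 1 0 0 0 0.2; 0 0 0 0 0 0 0.2",
  grip_force=20,
)

```text
t: 3.25
tool_pos: [0.5409, -0.0134, 0.1549]
eef_rot: [0.981, -0.196, -0.0, 0.0]
contact_force: [1.0, -0.2, 0.8]
gripper_width: 0.599
```

```bash
python3 - <<'E'
from plant import ctrl,viewer
from h import *
s=ctrl.sense();show(s)
cv2.imwrite("pics/wrist2.png",viewer.capture("wrist")[:,:,::-1])
a=viewer.capture("side")[130:300,180:350,::-1]
cv2.imwrite("pics/side2.png",cv2.resize(a,None,fx=3.5,fy=3.5,interpolation=cv2.INTER_CUBIC))
E
```

```text
t 3.25 [ 0.5409 -0.0134  0.1549] yaw -22.62 F [ 1.  -0.2  0.8] M [-0.08  0.05 -0.01] w 0.599 tilt [-0.0007  0.0001] q [-0.07  0.21  2.08  0.    0.84  0.33]
```

View pics/wrist2.png

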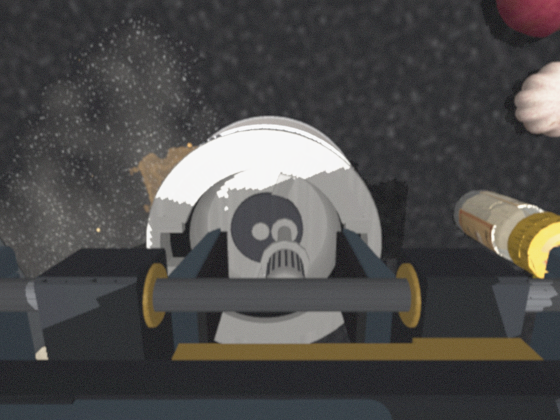

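View pics/side2.png

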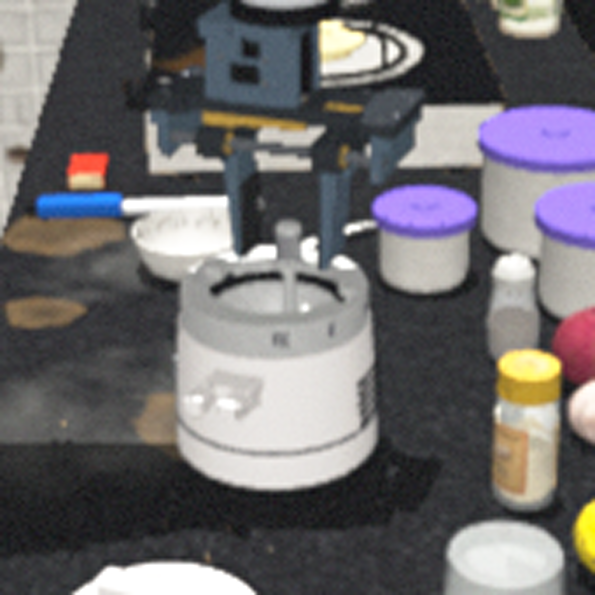

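The pin stands between the fingers, with its head near (287,262) and the fingers at about 208 and 355. I'll shift 2–3 mm to centre on it and close.

>>> arm_command(
  targets="0.2 0.25 0 0 0 0.006 0.2; 0 0 0 0 0 0 0.2; 0 0 0 0 0 0 -1; 0 0 0 0 0 0 -1; 0 0 0 0 0 0 -1; 0 0 0 0 0 0 -1; 0 0 0 0 0 0 -1; 0 0 -0.2 0 0 0 -1",
  grip_force=25,
)

```text
t: 4.35
tool_pos: [0.5419, -0.0171, 0.1568]
eef_rot: [0.98, -0.2, -0.0, 0.0]
contact_force: [-0.5, -0.4, -0.1]
gripper_width: 0.19
```

```bash
python3 - <<'E'
from plant import ctrl,viewer
from h import *
s=ctrl.sense();show(s)
E
```

```text
t 4.35 [ 0.5419 -0.0171  0.1568] yaw -23.03 F [-0.5 -0.4 -0.1] M [0.   0.1  0.03] w 0.190 tilt [-0.0004  0.    ] q [-0.07  0.21  2.08 -0.    0.85  0.33]
```

>>> arm_command(
  targets="0 0 -1 0 0 0 -1; 0 0 -2.5 0 0 0 -1; 0 0 -3 0 0 0 -1; 0 0 -1.5 0 0 0 -1; -0.4 4 0 0 0 0 -1; -0.4 5 0 0 0 0 -1; -0.4 5 0 0 0 0 -1; 0 0 0 0 0 0 -1",
)

```text
t: 5.35
tool_pos: [0.475, -0.1432, 0.2369]
eef_rot: [0.98, -0.201, -0.0, 0.0]
contact_force: [0.5, -0.2, -0.8]
gripper_width: 0.189
```

```bash
python3 - <<'E'
from plant import ctrl,viewer
from h import *
s=ctrl.sense();show(s)
cv2.imwrite("pics/wrist3.png",viewer.capture("wrist")[:,:,::-1])
a=viewer.capture("side")[130:300,180:350,::-1]
cv2.imwrite("pics/side3.png",cv2.resize(a,None,fx=3.5,fy=3.5,interpolation=cv2.INTER_CUBIC))
show(ctrl.sense())
E
```

```text
t 5.35 [ 0.475  -0.1432  0.2369] yaw -23.21 F [ 0.5 -0.2 -0.8] M [-0.    0.05  0.01] w 0.189 tilt [-0.0003 -0.0002] q [-0.34  0.02  2.13 -0.    1.    0.07]
t 5.45 [ 0.4762 -0.1414  0.237 ] yaw -23.10 F [ 0.8  0.  -0.9] M [-0.07  0.04  0.01] w 0.188 tilt [0.0001 0.0001] q [-0.34  0.02  2.12  0.    1.    0.07]
```

View pics/wrist3.png

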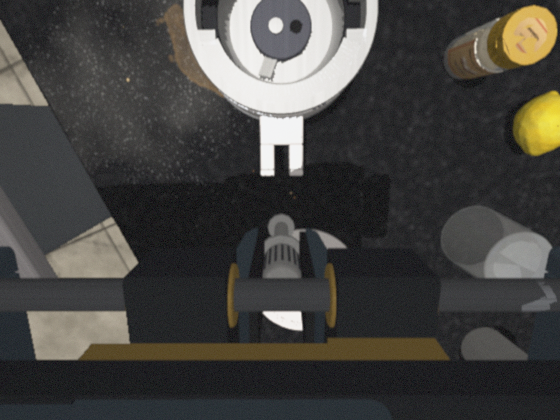

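View pics/side3.png

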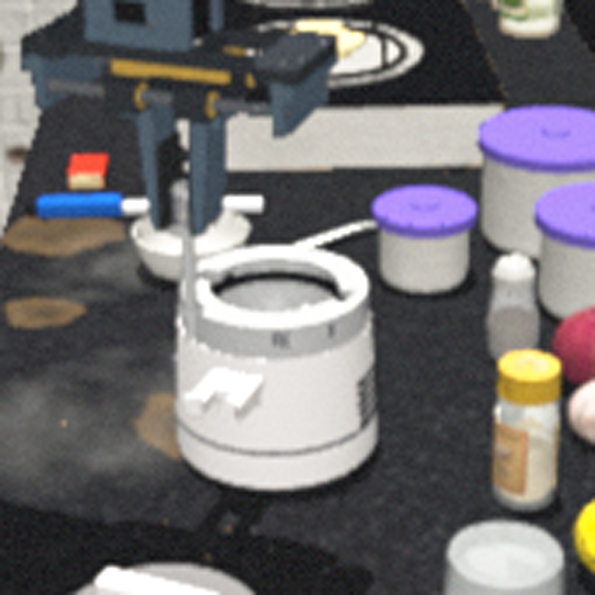

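>>> arm_command(
  targets="0 0 2.5 0 0 0 -1; 0 0 3.5 0 0 0 -1; 0 0 3.5 0 0 0 -1; 0 0 2.2 0 0 0 -1; 0 0 1 0 0 0 -1; 0 0 0 0 0 0 -1; 0 0 0 0 0 0 -1; 0 0 0 0 0 0 -1",
)

```text
t: 6.45
tool_pos: [0.4768, -0.1414, 0.1108]
eef_rot: [0.98, -0.2, 0.001, 0.0]
contact_force: [-0.4, 0.5, -0.7]
gripper_width: 0.189
```

```bash
python3 - <<'E'
from plant import ctrl,viewer
from h import *
s=ctrl.sense();show(s)
cv2.imwrite("pics/wrist4.png",viewer.capture("wrist")[:,:,::-1])
a=viewer.capture("side")[:,:,::-1];cv2.imwrite("pics/side4f.png",a);a=a[170:290,190:290]
cv2.imwrite("pics/side4.png",cv2.resize(a,None,fx=5,fy=5,interpolation=cv2.INTER_CUBIC))
ps=viewer.camera_params("side")
c=np.array([.531,-.0125]);yy=np.array([.3907,.9205]);xx=np.array([.9205,-.3907])
f=lambda X:((proj(ps,X)-[[190,170]])*5+2).round(1)
P=s['tool_pos'][:2]
for zz in(.13,.102,.098,.045,.022): print("pin axis",zz,f([*P,zz]))
print("clip ends",f([*(c-.12*yy+.0125*xx),.095]),f([*(c-.12*yy-.0125*xx),.095]))
E
```

```text
t 6.45 [ 0.4768 -0.1414  0.1108] yaw -23.03 F [-0.4  0.5 -0.7] M [-0.1   0.13 -0.02] w 0.189 tilt [ 0.0013 -0.0005] q [-0.34  0.22  2.18 -0.    0.73  0.07]
pin axis 0.13 [[228.6 332. ]]
pin axis 0.102 [[230.9 385.4]]
pin axis 0.098 [[231.3 392.9]]
pin axis 0.045 [[235.6 490.6]]
pin axis 0.022 [[237.4 531.8]]
clip ends [[272.4 382.9]] [[223.7 374.1]]
```

View pics/wrist4.png

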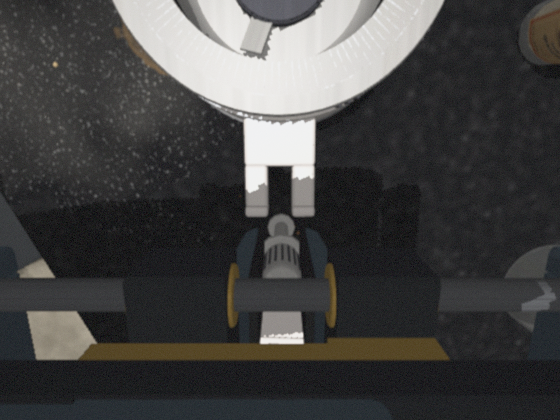

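View pics/side4.png

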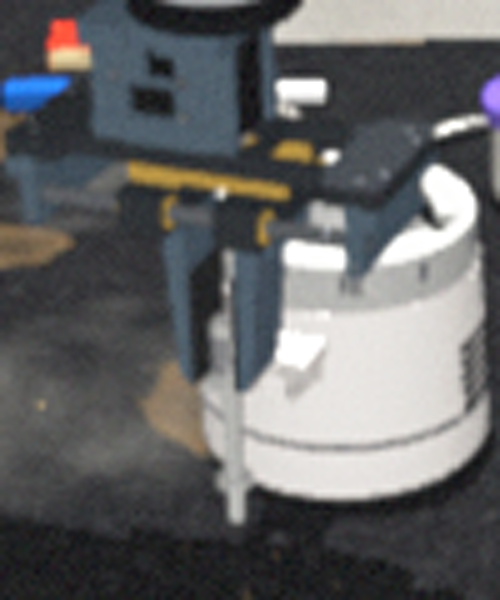

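>>> arm_command(
  targets="-0.06 -0.8 0 0 0 0 -1; 0 -0.8 0 0 0 0 -1; 0 -0.8 0 0 0 0 -1; 0 -0.8 0 0 0 0 -1; 0 -0.5 0 0 0 0 -1; 0 -0.3 0 0 0 0 -1; 0 0 0 0 0 0 -1; 0 0 0 0 0 0 -1",
)

```text
t: 7.55
tool_pos: [0.4913, -0.1044, 0.1099]
eef_rot: [0.98, -0.2, -0.0, 0.0]
contact_force: [0.1, -0.5, -0.9]
gripper_width: 0.195
```

```bash
cat >> h.py <<'E'
C0=np.array([.531,-.0125]);YY=np.array([.3907,.9205]);XX=np.array([.9205,-.3907])
def ing(s): d=np.array(s['tool_pos'][:2])-C0; print("in grinder x,y mm",(1000*d@XX).round(1),(1000*d@YY).round(1))
E
python3 - <<'E'
from plant import ctrl,viewer
from h import *
s=ctrl.sense();show(s);ing(s)
cv2.imwrite("pics/wrist5.png",viewer.capture("wrist")[:,:,::-1])
a=viewer.capture("side")[:,:,::-1];a=a[170:290,190:290]
cv2.imwrite("pics/side5.png",cv2.resize(a,None,fx=5,fy=5,interpolation=cv2.INTER_CUBIC))
E
```

```text
t 7.55 [ 0.4913 -0.1044  0.1099] yaw -23.04 F [ 0.1 -0.5 -0.9] M [-0.1   0.08  0.01] w 0.195 tilt [-0.0001 -0.    ] q [-0.26  0.23  2.17 -0.    0.74  0.15]
in grinder x,y mm -0.7 -100.1
```

View pics/wrist5.png

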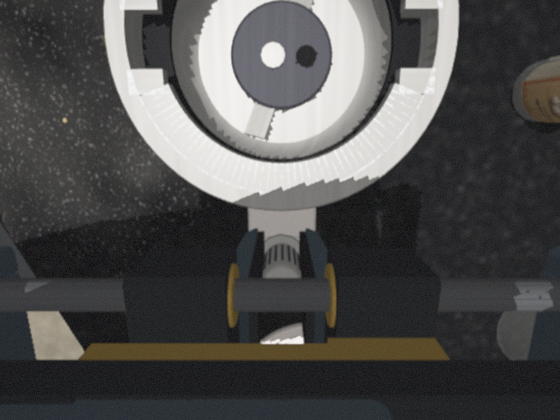

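View pics/side5.png

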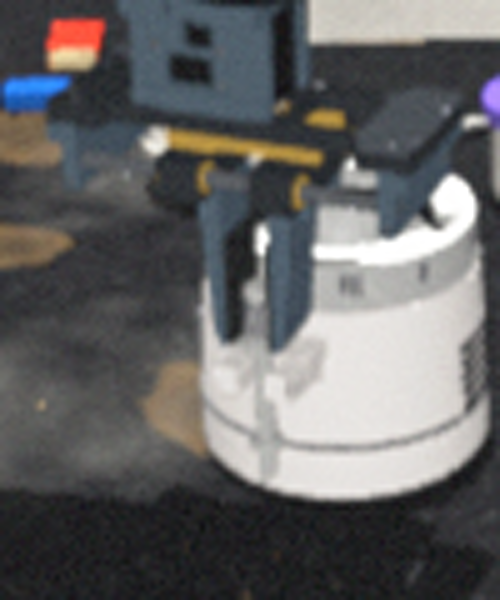

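>>> arm_command(
  targets="0.05 0 0.2 0 0 0 -1; 0 0 0.2 0 0 0 -1; 0 0 0.15 0 0 0 -1; 0 0 0.1 0 0 0 -1; 0 0 0.08 0 0 0 -1; 0 0 0 0 0 0 -1; 0 0 0 0 0 0 -1; 0 0 0 0 0 0 -1",
)

```text
t: 8.65
tool_pos: [0.4918, -0.1045, 0.1027]
eef_rot: [0.98, -0.2, 0.0, 0.0]
contact_force: [0.2, -0.2, -0.3]
gripper_width: 0.19
```

```bash
python3 - <<'E'
from plant import ctrl,viewer
from h import *
s=ctrl.sense();show(s);ing(s)
a=viewer.capture("side")[:,:,::-1];a=a[170:290,190:290]
cv2.imwrite("pics/side6.png",cv2.resize(a,None,fx=5,fy=5,interpolation=cv2.INTER_CUBIC))
E
```

```text
t 8.65 [ 0.4918 -0.1045  0.1027] yaw -23.03 F [ 0.2 -0.2 -0.3] M [-0.07  0.06 -0.05] w 0.190 tilt [ 0.0001 -0.0001] q [-0.26  0.25  2.17 -0.    0.72  0.15]
in grinder x,y mm -0.1 -100.0
```

View pics/side6.png

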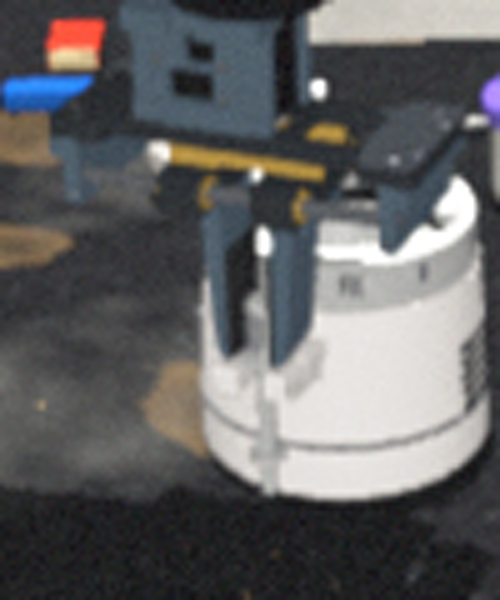

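>>> arm_command(
  targets="0 0 0.04 0 0 0 -1; 0 0 0.04 0 0 0 -1; 0 0 0.04 0 0 0 -1; 0 0 0.04 0 0 0 -1; 0 0 0 0 0 0 -1; 0 0 0 0 0 0 -0.3; 0 0 0 0 0 0 -0.3; 0 0 0 0 0 0 -0.3",
)

```text
t: 9.7
tool_pos: [0.4918, -0.1045, 0.101]
eef_rot: [0.98, -0.2, -0.0, -0.0]
contact_force: [0.1, -0.2, 0.5]
gripper_width: 0.349
```

```bash
python3 - <<'E'
from plant import ctrl,viewer
from h import *
s=ctrl.sense();show(s);ing(s)
cv2.imwrite("pics/wrist7.png",viewer.capture("wrist")[:,:,::-1])
a=viewer.capture("side")[:,:,::-1];a=a[170:290,190:290]
cv2.imwrite("pics/side7.png",cv2.resize(a,None,fx=5,fy=5,interpolation=cv2.INTER_CUBIC))
E
```

```text
t 9.70 [ 0.4918 -0.1045  0.101 ] yaw -23.03 F [ 0.1 -0.2  0.5] M [-0.15  0.1   0.03] w 0.349 tilt [-0.  0.] q [-0.26  0.25  2.17  0.    0.72  0.15]
in grinder x,y mm -0.2 -100.0
```

View pics/wrist7.png

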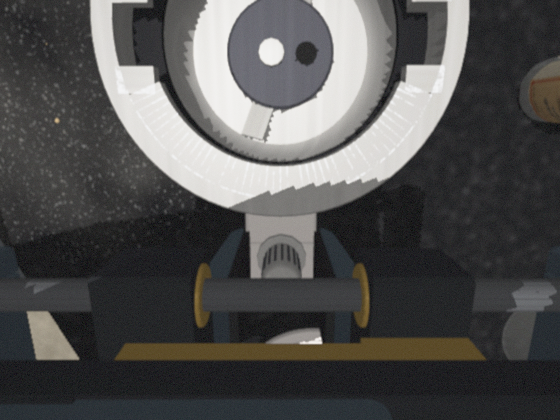

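View pics/side7.png

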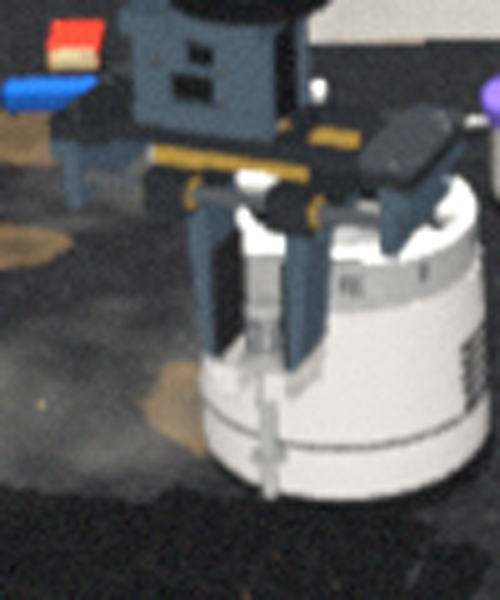

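The wrist and side views show the pin released, upright and seated. Next I'll lift off and head for the lid, turning to its bar.

```bash
python3 - <<'E'
from plant import ctrl
from h import *
s=ctrl.sense(); s['tool_pos']=np.array([.4918,-.1045,.181])
plan(s,[.479,-.274,.23],66,9)
E
```

```text
0.61 1.79 -0.54 0 0 -0.1727 | 0.29 1.87 -0.54 0 0 -0.1727 | -0.04 1.89 -0.54 0 0 -0.1727 | -0.36 1.85 -0.54 0 0 -0.1727 | -0.67 1.76 -0.54 0 0 -0.1727 | -0.97 1.62 -0.54 0 0 -0.1727 | -1.23 1.43 -0.54 0 0 -0.1727 | -1.46 1.20 -0.54 0 0 -0.1727 | -1.64 0.93 -0.54 0 0 -0.1727 | dyaw 89.03608183840072 dist 0.17690418310486616
```

>>> arm_command(
  targets="0 0 -1 0 0 0 -0.2; 0 0 -3 0 0 0 -0.2; 0 0 -4 0 0 0 -0.2; 0.6 1.8 -0.55 0 0 -0.173 0; 0.3 1.9 -0.55 0 0 -0.173 0; 0 1.9 -0.55 0 0 -0.173 0; -0.35 1.85 -0.55 0 0 -0.173 0; -0.65 1.75 -0.55 0 0 -0.173 0",
)

```text
t: 10.8
tool_pos: [0.4853, -0.1996, 0.2095]
eef_rot: [0.973, 0.232, 0.0, 0.0]
contact_force: [-0.6, -0.3, 0.2]
gripper_width: 0.501
```

>>> arm_command(
  targets="-0.95 1.6 -0.55 0 0 -0.173 0; -1.25 1.45 -0.55 0 0 -0.173 0; -1.45 1.2 -0.55 0 0 -0.173 0; -1.65 0.95 -0.55 0 0 -0.173 0; 0 0 0 0 0 0 0; 0 0 0 0 0 0 0; 0 0 0 0 0 0 0; 0 0 0 0 0 0 0",
)

```text
t: 11.8
tool_pos: [0.4799, -0.2739, 0.2304]
eef_rot: [0.838, 0.546, -0.0, -0.0]
contact_force: [0.8, -0.4, -0.5]
gripper_width: 0.501
```

```bash
python3 - <<'E'
from plant import ctrl,viewer
from h import *
import pickle
s=ctrl.sense();show(s)
p=viewer.camera_params("wrist")
cv2.imwrite("pics/wrist8.png",viewer.capture("wrist")[:,:,::-1])
pickle.dump((s,p),open("w8.pkl","wb"))
a=viewer.capture("side")[:,:,::-1];a=a[170:340,170:310]
cv2.imwrite("pics/side8.png",cv2.resize(a,None,fx=3.5,fy=3.5,interpolation=cv2.INTER_CUBIC))
E
```

```text
t 11.80 [ 0.4799 -0.2739  0.2304] yaw 66.14 F [ 0.8 -0.4 -0.5] M [-0.04 -0.02 -0.01] w 0.501 tilt [-0.0002  0.0001] q [-0.56  0.13  2.02 -0.    0.99 -1.72]
```

View pics/wrist8.png

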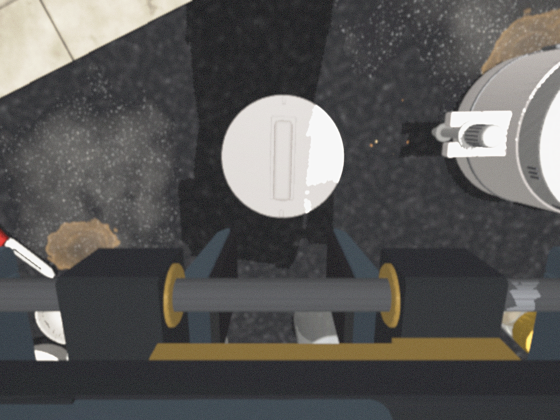

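View pics/side8.png

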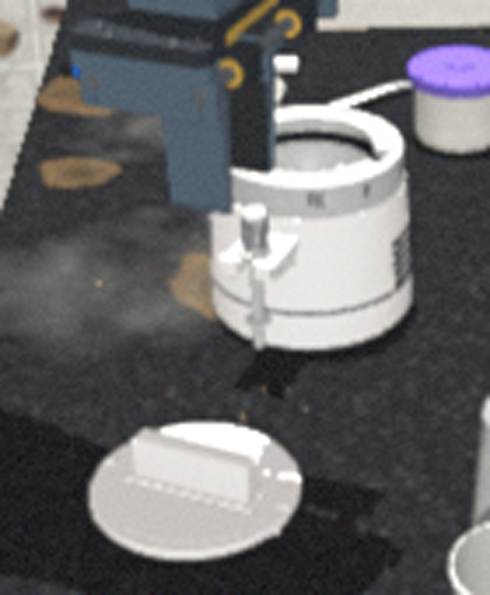

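The pin hangs upright in the clip. In the wrist view the lid is at about (283,157), with its bar running from (283,121) to (283,200).

```bash
python3 - <<'E'
from h import *
import pickle
s,p=pickle.load(open("w8.pkl","rb"))
im=cv2.imread("pics/wrist8.png");g=cv2.cvtColor(im,cv2.COLOR_BGR2GRAY)
m=(g>130).astype(np.uint8);n,l,st,c=cv2.connectedComponentsWithStats(m)
mm=(l==l[150,250]).astype(np.uint8)
cn=max(cv2.findContours(mm,cv2.RETR_EXTERNAL,cv2.CHAIN_APPROX_NONE)[0],key=len)[:,0,:]
P=onplane(p,cn,.020)
for k in range(6):
    c,r=circfit(P);e=np.hypot(*(P[:,:2]-c).T)-r;P=P[abs(e)<.0015]
print("lid",c,r,e.std(),len(P))
a=im[85:230,210:355];cv2.imwrite("pics/w8z.png",cv2.resize(a,None,fx=4,fy=4,interpolation=cv2.INTER_CUBIC))
pickle.dump(c,open("lid.pkl","wb"))
E
```

```text
lid [ 0.45378143 -0.26156342] 0.06481847656714901 0.00034792278847859906 345
```

View pics/w8z.png

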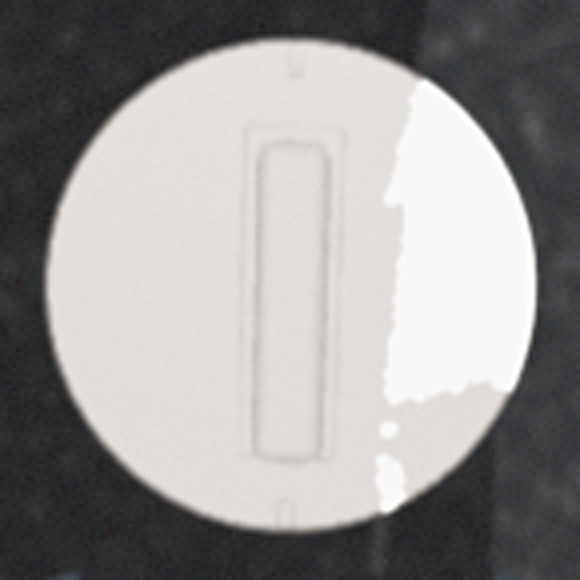

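```bash
python3 - <<'E'
from h import *
import pickle
s,p=pickle.load(open("w8.pkl","rb"));c=pickle.load(open("lid.pkl","rb"))
z=lambda u,v:((u+.5)/4-.5+210,(v+.5)/4-.5+85)
for q,zz in (([(261,150),(330,150),(255,455),(323,455)],.048),([(248,128),(343,128),(240,460),(336,460)],.02)):
    P=onplane(p,[z(*a) for a in q],zz)[:,:2]
    ax=P[:2].mean(0)-P[2:].mean(0)
    print("ctr",P.mean(0),"yaw",np.degrees(np.arctan2(ax[1],ax[0]))%180,"len",np.linalg.norm(ax),"w",np.linalg.norm(P[0]-P[1]))
P=onplane(p,[z(295,65),z(287,512)],.02)[:,:2];ax=P[0]-P[1];print("marks",P.mean(0),np.degrees(np.arctan2(ax[1],ax[0]))%180)
yaw=155.0
E
```

```text
ctr [ 0.45373363 -0.26123627] yaw 154.86510642501392 len 0.07528046198069452 w 0.016632924364035687
ctr [ 0.45478284 -0.26176497] yaw 154.7845778772154 len 0.08818155774390268 w 0.024620386517906254
marks [ 0.45431362 -0.26178942] 155.0462416107774
```

>>> arm_command(
  targets="0.1 -2.9 0 0 0 0.022 0; 0 0 4.5 0 0 0 0; 0 0 5 0 0 0 0; 0 0 5 0 0 0 0; 0 0 3.5 0 0 0 0; 0 0 1.5 0 0 0 0; 0 0 0.7 0 0 0 0; 0 0 0 0 0 0 0",
)

```text
t: 12.9
tool_pos: [0.4542, -0.262, 0.0292]
eef_rot: [0.844, 0.537, 0.0, 0.0]
contact_force: [0.8, -0.2, 0.5]
gripper_width: 0.5
```

```bash
python3 - <<'E'
from plant import ctrl,viewer
from h import *
s=ctrl.sense();show(s)
cv2.imwrite("pics/wrist9.png",viewer.capture("wrist")[:,:,::-1])
E
```

```text
t 12.90 [ 0.4542 -0.262   0.0292] yaw 64.91 F [ 0.8 -0.2  0.5] M [ 0.03 -0.01 -0.02] w 0.500 tilt [ 0.0007 -0.0004] q [-0.57  0.41  2.14  0.    0.59 -1.7 ]
```

View pics/wrist9.png

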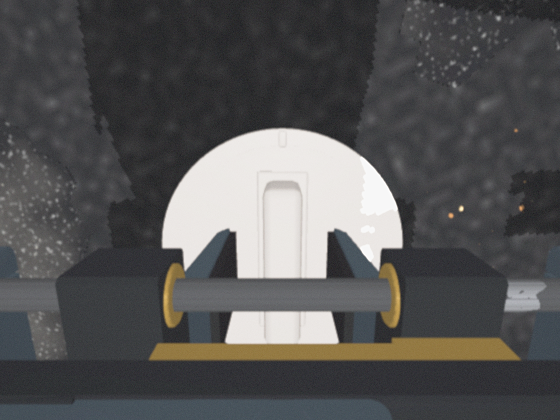

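>>> arm_command(
  targets="0 0 0.4 0 0 0 0; 0 0 0 0 0 0 0; 0 0 0 0 0 0 -1; 0 0 0 0 0 0 -1; 0 0 0 0 0 0 -1; 0 0 0 0 0 0 -1; 0 0 0 0 0 0 -1; 0 0 0 0 0 0 -1",
  grip_force=40,
)

```text
t: 13.95
tool_pos: [0.4538, -0.2617, 0.0246]
eef_rot: [0.844, 0.537, 0.0, -0.0]
contact_force: [-0.9, 0.9, 2.5]
gripper_width: 0.197
```

```bash
python3 - <<'E'
from plant import ctrl,viewer
from h import *
s=ctrl.sense();show(s)
# after lift to z .20
s['tool_pos']=np.array(s['tool_pos'])+[0,0,.19]
R=C0
plan(s,[*(C0-.0*YY),.215],67,6)
E
```

```text
t 13.95 [ 0.4538 -0.2617  0.0246] yaw 64.92 F [-0.9  0.9  2.5] M [ 0.09  0.05 -0.04] w 0.197 tilt [-0.  0.] q [-0.57  0.42  2.14  0.    0.58 -1.7 ]
4.31 -0.60 -0.01 0 0 -0.0061 | 4.31 -0.57 -0.01 0 0 -0.0061 | 4.31 -0.54 -0.01 0 0 -0.0061 | 4.32 -0.52 -0.01 0 0 -0.0061 | 4.32 -0.49 -0.01 0 0 -0.0061 | 4.32 -0.46 -0.01 0 0 -0.0061 | dyaw 2.084981924481724 dist 0.26091427640192993
```

>>> arm_command(
  targets="0 0 -1.5 0 0 0 -1; 0 0 -4 0 0 0 -1; 0 0 -5 0 0 0 -1; 0 0 -4.5 0 0 0 -1; 1.5 -0.3 -1 0 0 -0.008 -1; 4 -0.5 0 0 0 -0.008 -1; 5 -0.6 0 0 0 -0.01 -1; 5 -0.6 0 0 0 -0.01 -1",
)

```text
t: 14.95
tool_pos: [0.4987, -0.1101, 0.1841]
eef_rot: [0.834, 0.552, -0.0, -0.0]
contact_force: [1.0, -0.4, -1.7]
gripper_width: 0.2
```

>>> arm_command(
  targets="5 -0.6 0 0 0 0 -1; 3 -0.4 0 0 0 0 -1; 1.5 -0.2 0 0 0 0 -1; 0.9 0 0 0 0 0 -1; 0 0 0 0 0 0 -1; 0 0 0 0 0 0 -1; 0 0 0 0 0 0 -1; 0 0 0 0 0 0 -1",
)

```text
t: 15.95
tool_pos: [0.5286, -0.0121, 0.1846]
eef_rot: [0.834, 0.552, 0.0, 0.0]
contact_force: [0.2, 0.6, -1.0]
gripper_width: 0.199
```

```bash
python3 - <<'E'
from plant import ctrl,viewer
from h import *
import pickle
s=ctrl.sense();show(s);ing(s)
p=viewer.camera_params("wrist")
cv2.imwrite("pics/wrist10.png",viewer.capture("wrist")[:,:,::-1])
pickle.dump((s,p),open("w10.pkl","wb"))
a=viewer.capture("side")[:,:,::-1];cv2.imwrite("pics/side10f.png",a);a=a[130:300,170:340]
cv2.imwrite("pics/side10.png",cv2.resize(a,None,fx=3.5,fy=3.5,interpolation=cv2.INTER_CUBIC))
E
```

```text
t 15.95 [ 0.5286 -0.0121  0.1846] yaw 66.94 F [ 0.2  0.6 -1. ] M [-0.01  0.06  0.07] w 0.199 tilt [ 0. -0.] q [-0.07  0.15  2.1  -0.    0.9  -1.24]
in grinder x,y mm -2.3 -0.6
```

View pics/wrist10.png

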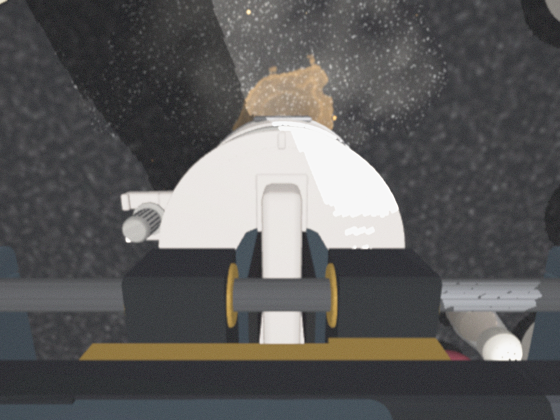

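View pics/side10.png

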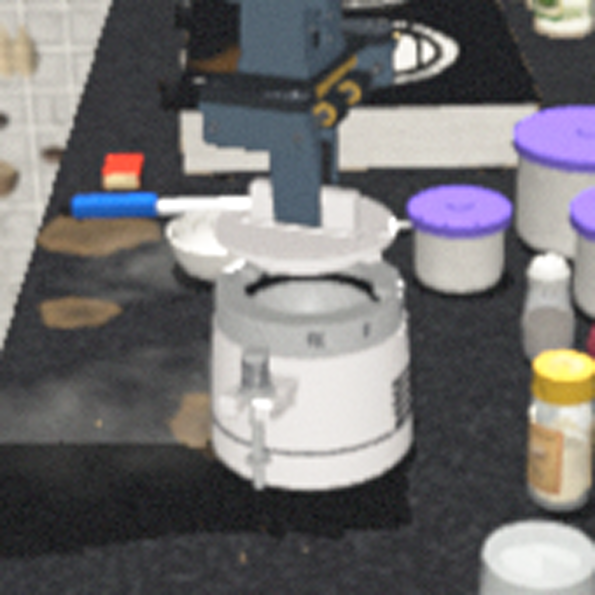

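```bash
python3 - <<'E'
from h import *
import pickle
for tag,zz in (("10",.18),):
    s,p=pickle.load(open(f"w{tag}.pkl","rb"))
    im=cv2.imread(f"pics/wrist{tag}.png");g=cv2.GaussianBlur(cv2.cvtColor(im,cv2.COLOR_BGR2GRAY),(3,3),.7)
    pts=[]
    for a in np.radians(range(185,356,3)):
        rr=np.arange(95,140,.25);u=(282+rr*np.cos(a)).astype(np.float32);v=(245+rr*np.sin(a)).astype(np.float32)
        I=cv2.remap(g,u[None],v[None],cv2.INTER_LINEAR)[0].astype(float)
        d=I[4:]-I[:-4];k=np.argmin(d);
        if v[k]<240: pts.append((u[k+2],v[k+2]))
    P=onplane(p,pts,zz)
    for k in range(6):
        c,r=circfit(P);e=np.hypot(*(P[:,:2]-c).T)-r;P=P[abs(e)<max(.001,1.5*e.std())]
    # fixed radius .065
    from scipy.optimize import least_squares
    f=least_squares(lambda x:np.hypot(*(P[:,:2]-x).T)-.065,c).x
    T=Rn.from_quat(s['eef_rot']).as_matrix()
    for q in(c,f): d=np.r_[q-s['tool_pos'][:2],0];print("lid",q,"tool-frame off mm",1000*T.T@d)
    print(r,e.std(),len(P))
    ma=onplane(p,[(282,138),(282,190)],zz);print("mark dir",ma, )
E
```

```text
lid [ 0.52212938 -0.00878787] tool-frame off mm [ 5.10886529e-01 -7.27811825e+00 -2.18232472e-04]
lid [ 0.52675716 -0.0115223 ] tool-frame off mm [-1.92714050e-01 -1.94910573e+00 -5.88019986e-05]
0.06128411323875068 0.0010431957057769298 27
mark dir [[0.47267924 0.01187474 0.18      ]
 [0.4962566  0.00180157 0.18      ]]
```

```bash
python3 - <<'E'
from h import *
import pickle
from scipy.optimize import least_squares
s,p=pickle.load(open("w10.pkl","rb"))
im=cv2.imread("pics/wrist10.png");a=im[110:255,150:420]
cv2.imwrite("pics/w10z.png",cv2.resize(a,None,fx=2.9,fy=2.9,interpolation=cv2.INTER_CUBIC))
g=cv2.cvtColor(im,cv2.COLOR_BGR2GRAY)
s8,p8=pickle.load(open("w8.pkl","rb"))
pts=[]
for v in range(160,240,4):
    row=g[v].astype(float);
    L=[u for u in range(150,260) if row[u-1]<150<=row[u]];Rr=[u for u in range(300,420) if row[u-1]>=150>row[u]]
    print(v,L[:4],Rr[-3:])
E
```

```text
160 [199] [366]
164 [194] [370]
168 [190] [374]
172 [187] [378]
176 [183] [381]
180 [180] [384]
184 [178] [387]
188 [175] [390]
192 [] [392]
196 [] [394]
200 [] [396]
204 [] [398]
208 [] [399]
212 [157] [400]
216 [160] [401]
220 [161] [402]
224 [160] [403]
228 [158] [404]
232 [154] [302, 404]
236 [] [302, 405]
```

View pics/w10z.png

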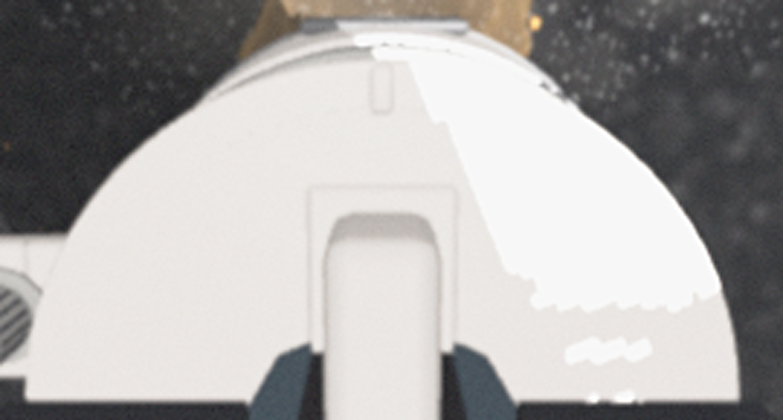

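```bash
python3 - <<'E'
from h import *
import pickle
from scipy.optimize import least_squares
s,p=pickle.load(open("w10.pkl","rb"))
L=[(199,160),(194,164),(190,168),(187,172),(183,176),(180,180),(178,184),(175,188)]
R=[(366,160),(370,164),(374,168),(378,172),(381,176),(384,180),(387,184),(390,188),(392,192),(394,196),(396,200),(398,204),(399,208),(400,212),(401,216),(402,220),(403,224),(404,228),(404,232),(405,236)]
pts=np.array([(u-.5,v) for u,v in L+R],float)
T=Rn.from_quat(s['eef_rot']).as_matrix()
for zz in(.178,.18,.182):
    P=onplane(p,pts,zz)[:,:2]
    f=least_squares(lambda x:np.hypot(*(P-x).T)-.0648,s['tool_pos'][:2])
    print(zz,f.x,"tool off mm",(1000*T.T@np.r_[f.x-s['tool_pos'][:2],0]).round(2),"rms",np.sqrt(np.mean(f.fun**2)),circfit(P)[1],
     "in grinder",((f.x-C0)@XX*1000).round(2),((f.x-C0)@YY*1000).round(2))
P=onplane(p,[(281,125)],.18);print("rim top check",1000*T.T@(P[0]-s['tool_pos']))
E
```

```text
0.178 [ 0.52814451 -0.01182989] tool off mm [ 0.07 -0.55 -0.  ] rms 0.0001771408546363975 0.06525415082851392 in grinder -2.89 -0.5
0.18 [ 0.52840976 -0.01216019] tool off mm [-0.13 -0.18 -0.  ] rms 0.0001492174974580407 0.06452020482963973 in grinder -2.52 -0.7
0.182 [ 0.52866412 -0.01248222] tool off mm [-0.33  0.18  0.  ] rms 0.0002783389170803488 0.06378625883076403 in grinder -2.16 -0.9
rim top check [ -0.31542581 -66.9949778    4.55430829]
```

>>> arm_command(
  targets="0.06 0.24 1 0 0 0 -1; 0 0 1.2 0 0 0 -1; 0 0 0.4 0 0 0 -1; 0 0 0.15 0 0 0 -1; 0 0 0.15 0 0 0 -1; 0 0 0.15 0 0 0 -1; 0 0 0.15 0 0 0 -1; 0 0 0 0 0 0 -1",
)

```text
t: 17.05
tool_pos: [0.5311, -0.0121, 0.1525]
eef_rot: [0.834, 0.552, -0.0, -0.0]
contact_force: [-0.9, 0.4, -1.0]
gripper_width: 0.194
```

```bash
python3 - <<'E'
from plant import ctrl,viewer
from h import *
s=ctrl.sense();show(s);ing(s)
a=viewer.capture("side")[:,:,::-1];a=a[170:260,200:320]
cv2.imwrite("pics/side11.png",cv2.resize(a,None,fx=6,fy=6,interpolation=cv2.INTER_CUBIC))
show(ctrl.sense())
E
```

```text
t 17.05 [ 0.5311 -0.0121  0.1525] yaw 66.98 F [-0.9  0.4 -1. ] M [0.03 0.03 0.03] w 0.194 tilt [-0.0001 -0.    ] q [-0.07  0.2   2.1  -0.    0.83 -1.24]
in grinder x,y mm -0.1 0.4
t 17.10 [ 0.5311 -0.0121  0.1526] yaw 66.98 F [ 0.  -0.5 -1.6] M [-0.02 -0.01  0.05] w 0.191 tilt [ 0. -0.] q [-0.07  0.2   2.1  -0.    0.83 -1.24]
```

View pics/side11.png

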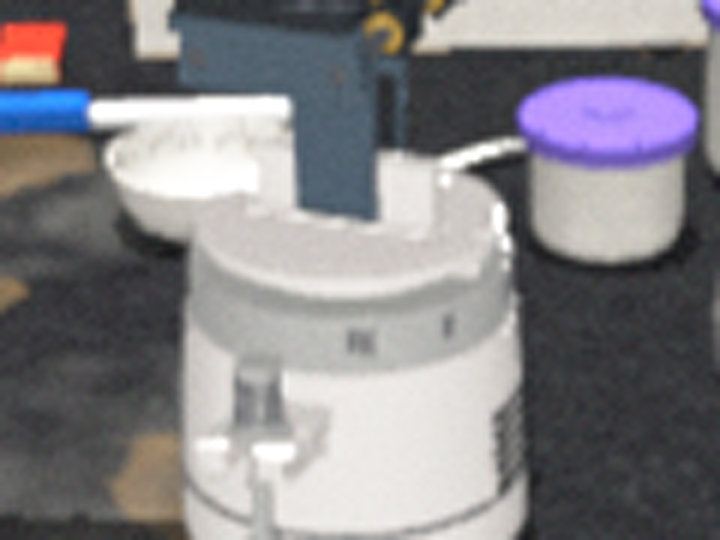

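It's already about 4 mm into the collar with no contact force, so I'll carry on down.

>>> arm_command(
  targets="0 0 0.2 0 0 0 -1; 0 0 0.2 0 0 0 -1; 0 0 0.2 0 0 0 -1; 0 0 0.15 0 0 0 -1; 0 0 0.15 0 0 0 -1; 0 0 0.1 0 0 0 -1; 0 0 0 0 0 0 -1; 0 0 0 0 0 0 -1",
)

```text
t: 18.1
tool_pos: [0.5311, -0.0121, 0.1426]
eef_rot: [0.834, 0.552, 0.0, 0.0]
contact_force: [-1.1, 0.2, 0.7]
gripper_width: 0.193
```

```bash
python3 - <<'E'
from plant import ctrl,viewer
from h import *
s=ctrl.sense();show(s);ing(s)
a=viewer.capture("side")[:,:,::-1];a=a[170:260,200:320]
cv2.imwrite("pics/side12.png",cv2.resize(a,None,fx=6,fy=6,interpolation=cv2.INTER_CUBIC))
show(ctrl.sense())
E
```

```text
t 18.10 [ 0.5311 -0.0121  0.1426] yaw 66.98 F [-1.1  0.2  0.7] M [ 0.    0.15 -0.03] w 0.193 tilt [ 0.0001 -0.    ] q [-0.07  0.22  2.11 -0.    0.81 -1.24]
in grinder x,y mm -0.0 0.4
t 18.15 [ 0.5311 -0.0121  0.1426] yaw 66.98 F [-0.7  1.5  0.4] M [0.02 0.14 0.04] w 0.195 tilt [0. 0.] q [-0.07  0.22  2.11  0.    0.81 -1.24]
```

View pics/side12.png

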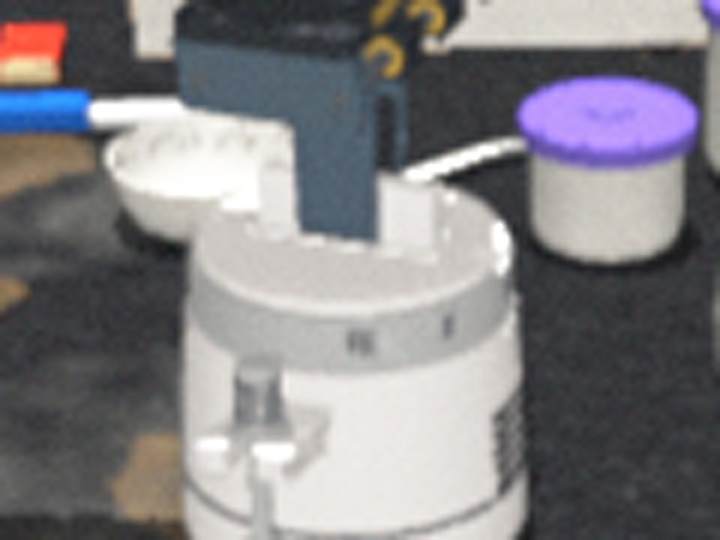

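>>> arm_command(
  targets="0 0 0.04 0 0 0 -1; 0 0 0.04 0 0 0 -1; 0 0 0.02 0 0 0 -1; 0 0 0 0 0 0 -1; 0 0 0 0 0 0 -1; 0 0 0 0 0 0 -1; 0 0 0 0 0 0 -1; 0 0 0 0 0 0 -1",
)

```text
t: 19.15
tool_pos: [0.5312, -0.0121, 0.1426]
eef_rot: [0.834, 0.552, -0.0, -0.0]
contact_force: [-9.2, -0.0, 21.2]
gripper_width: 0.198
```

```bash
python3 - <<'E'
from plant import ctrl
from h import *
s=ctrl.sense();show(s);ing(s)
E
```

```text
t 19.15 [ 0.5312 -0.0121  0.1426] yaw 66.98 F [-9.2 -0.  21.2] M [ 0.08  1.64 -0.01] w 0.198 tilt [-0.0002 -0.    ] q [-0.07  0.22  2.11 -0.    0.82 -1.24]
in grinder x,y mm 0.0 0.4
```

Contact at TCP z = 0.1426 shows the lid is fully home, which matches the geometry. I'll ease the push and turn clockwise.

>>> arm_command(
  targets="0 0 -0.07 0 0 0 -1; 0 0 0 0 0 0.03 -1; 0 0 0 0 0 0.06 -1; 0 0 0 0 0 0.08 -1; 0 0 0 0 0 0.08 -1; 0 0 0 0 0 0.08 -1; 0 0 0 0 0 0.05 -1; 0 0 0 0 0 0 -1",
  grip_force=50,
)

```text
t: 20.15
tool_pos: [0.5315, -0.0123, 0.1426]
eef_rot: [0.924, 0.384, 0.0, 0.0]
contact_force: [-1.5, -3.1, 8.1]
gripper_width: 0.195
```

```bash
python3 - <<'E'
from plant import ctrl
from h import *
s=ctrl.sense();show(s);ing(s)
E
```

```text
t 20.15 [ 0.5315 -0.0123  0.1426] yaw 45.11 F [-1.5 -3.1  8.1] M [-0.45  0.38 -0.11] w 0.195 tilt [ 0.0006 -0.0004] q [-0.07  0.22  2.11 -0.    0.81 -0.85]
in grinder x,y mm 0.4 0.3
```

>>> arm_command(
  targets="0 0 0 0 0 0.05 -1; 0 0 0 0 0 0.06 -1; 0 0 0 0 0 0.05 -1; 0 0 0 0 0 0.03 -1; 0 0 0 0 0 0 -1; 0 0 0 0 0 0 -1; 0 0 0 0 0 0 -1; 0 0 0 0 0 0 -1",
)

```text
t: 21.15
tool_pos: [0.5314, -0.0124, 0.1426]
eef_rot: [0.956, 0.295, 0.0, 0.0]
contact_force: [-3.2, -4.8, 7.8]
gripper_width: 0.192
```

```bash
python3 - <<'E'
from plant import ctrl,viewer
from h import *
import pickle
s=ctrl.sense();show(s);ing(s)
p=viewer.camera_params("wrist")
cv2.imwrite("pics/wrist13.png",viewer.capture("wrist")[:,:,::-1])
pickle.dump((s,p),open("w13.pkl","wb"))
a=viewer.capture("side")[:,:,::-1];a=a[170:270,200:320]
cv2.imwrite("pics/side13.png",cv2.resize(a,None,fx=6,fy=6,interpolation=cv2.INTER_CUBIC))
a=viewer.capture("top")[:,:,::-1];cv2.imwrite("pics/top13.png",a)
E
```

```text
t 21.15 [ 0.5314 -0.0124  0.1426] yaw 34.27 F [-3.2 -4.8  7.8] M [-0.64  0.59  0.06] w 0.192 tilt [ 0.0003 -0.0006] q [-0.07  0.22  2.11 -0.    0.81 -0.66]
in grinder x,y mm 0.3 0.2
```

View pics/wrist13.png

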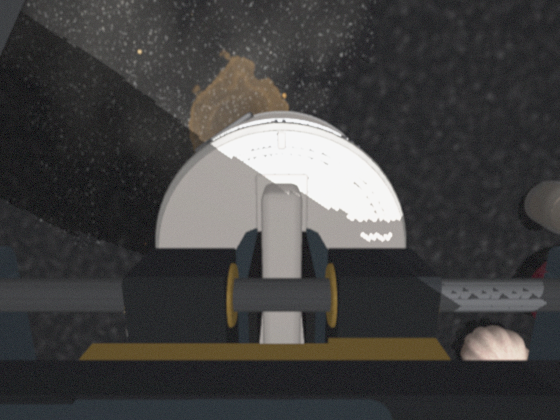

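View pics/side13.png

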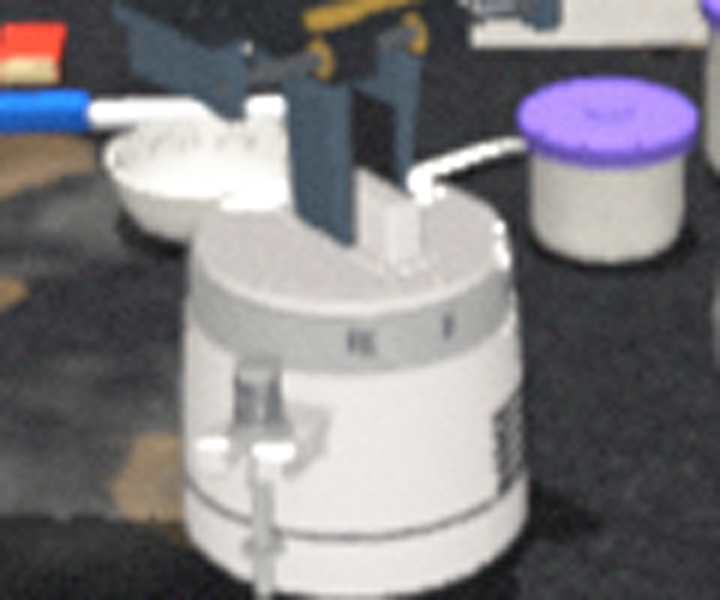

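View pics/top13.png

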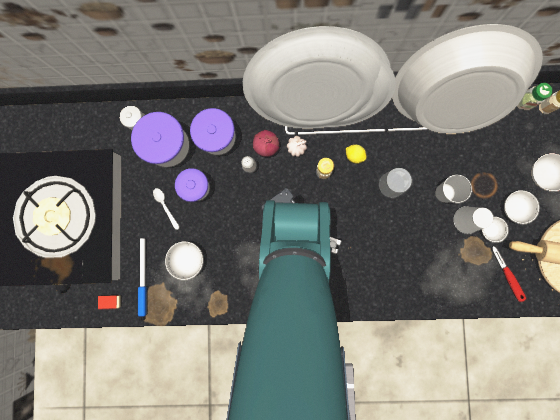

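```bash
python3 - <<'E'
from plant import ctrl
from h import *
s=ctrl.sense();show(s)
print(ctrl.job_done())
E
```

```text
t 21.30 [ 0.5314 -0.0125  0.1426] yaw 34.27 F [-3.2 -5.   8. ] M [-0.68  0.62  0.08] w 0.193 tilt [ 0.0003 -0.0006] q [-0.07  0.22  2.11 -0.    0.81 -0.66]
the job is handed in; nothing more can be done
None
```

I parked the pin, seated the lid and turned it clockwise to about half way, then handed the job in at t = 21.3 s with the gripper still holding it. `job_done()` gives no verdict.

- **Pin:** drawn from the hub bore, slid into the clip notch, lowered until its flange was on the arms, and released. The fingertips were within 0.5 mm of my estimate of the notch when they let go. Later side views show the pin upright in the clip, untouched.
- **Lid:** both lugs went through the gaps with no side force. It stopped at a tool-tip height of 0.1426 m, the home height I expected, and a 21 N push did not move it further. I then eased the push to about 8 N.
- **Turn:** the tool went from 66.98° to 34.27°, which is 32.7° clockwise. In the wrist picture the bar is still square to the fingers, so I take the lid to have turned with the tool. I felt no click, and the ring angle was not read directly.
- **Bystanders:** the steel bowl, salt shaker and spice jar stand where they were at the start in the last top view, judged by eye.

No check failed. The last readings show about 6 N of sideways force on the tool and the fingers closed on the bar at a 50 N grip setting.

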